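Fetch the miniature from behind the bottles

ROBOT

A 7-joint arm with a two-finger parallel gripper is mounted at the origin on the work surface. World frame = base frame: x ahead of the robot, y to its left, z up, the work surface at z = 0. Lengths are in m, angles in rad, forces in N, time in s.
With the tool pointing down it reaches from about 0.425 to 0.925 m from the base axis. Payload 6.8 kg.
Tool frame: the origin (TCP) lies between the finger pads; the fingertips stand finger_overhang ahead of it and the grasp point (between the pads) lies 6 mm ahead of it (finger_overhang is the distance from the TCP to the fingertips, in m); z points along the fingers, y is the line along which they close (so a half turn about z gives the same grasp; the last joint's range is limited). The gripper opens to 85 mm and grips with 20 to 120 N. Pads are 22 mm wide; open, the fingers measure 114 mm over their backs; the gripper's body (76 mm by 85 mm) begins 54 mm behind the grasp point. The pads swing forward as they close: fully open they stand 13 mm farther back than shut.
Start: joints at [1.006, 0.477, 0.022, 1.555, -0.011, 1.109, -0.083], TCP at [0.298, -0.606, 0.256] pointing down, gripper open.
Joint ranges: [-2.96, 2.96], [-0.34, 2.1], [-1.41, 1.46], [0.24, 2.44], [-1.37, 4.51], [0.17, 1.92], [-2.96, 2.96]. Speed limits (rad/s): [2.39, 2.39, 3.14, 3.14, 3.14, 3.14, 3.14].

INTERFACE

Orientations are given as a unit quaternion [w, x, y, z].
In Python, from station import * gives the robot as it stands.
- The arm moves only by the tool drive_tool, never from a script. Its argument "increments" is a list of rows, each an object of numbers: "claw": the finger opening in m, from 0 to 0.0854; "dx", "dy", "dz": the shift along the tool's x, y, z in m; "wx", "wy", "wz": the turn, a rotation vector about the tool's x, y, z in degrees. A call has 1 to 20 rows; each row shifts and turns the commanded pose from where the row before left it, along the tool's axes as they then stand; what a row does not reach is not made up. A row lasts 1/8 s, in which the tool goes at most 62.5 mm and 10.7 degrees, less where a joint would pass 70% of its speed; a pose out of reach is approached as far as the arm can. A call with a gripper value outside its range is refused whole. The fingers move at their own pace and stop on an object; "newtons" is the grip in N (left out, the last holds). Time passes only in rows, so rows that do not move let the fingers close. It gives the time, the measured TCP pose, the force, the opening and the grip force at its end, in the units of the state.
- get_obs(): the state, without advancing time (a new reading comes with each control period).
- read_camera(name): name is "side" or "top"; returns (picture, depth): 400x640x3 uint8, red, green, blue; 400x640 float32, m along the optical axis (not along the pixel's ray), 0 where there is no reading.
- calibration(name): a dict with "intrinsics" (3x3 intrinsics, pixels), "k1" (the pictures are not rectified: a ray, as slopes to the right and down, at radius r is drawn at 1 + k1 r^2 times it, then the intrinsics apply), "R" (3x3) and "t" (3): a world point X has camera coordinates R X + t. Camera axes: x right, y down, z forward; pixel columns grow to the right and rows downward; lengths in m; the calibration is good to about 2 mm. A picture is of the moment at which its call begins. calibration takes no time and is no camera call.
- hand_in(): hands the job in; it is judged then, once.
The state is a dict: "t": time; "q": joint angles; "joint_vel": joint speeds; "joint_torque": joint torques, N m; "eef_pos": TCP position; "tool_rot": TCP orientation; "contact_force": force on the tool from outside, world axes, zero at the start; "torque": the same for the moment, N m; "gripper_width": opening from 0.0 (shut) to 1.0 (fully open); "grasp_force": force on a finger pad.
Only numpy, scipy, OpenCV 4.12 (cv2) and the standard library are available. Lean on these libraries where they do the work, as an engineer would, in place of code of your own. Each camera call takes 0.05 s, during which the arm holds its last target. There are 200 camera calls.

TASK

The miniature figure on its cork painting handle stands on the wooden rack behind three bottles. First clear all three bottles off the rack onto the black rubber mat, leaving the figure where it is; then stand the figure upright in the middle of the turntable while the bottles wait on the mat; then put every bottle back upright on the very spot on the rack where it stood at the start. Knock nothing over and leave the cup and the brush where they are.

Things in the scene. Friction and masses are not known exactly. Their poses are not given: they have to be found in the camera images.
- dropper_center (a point): slim round white dropper bottle with a pointed black nozzle; diameter 34 mm up to 74 mm above its foot, nozzle tip at 108 mm; 60 g, more or less. Point: on its axis, half-way up, 54 mm above its foot; z up. It starts on one of the three bottle spots of the rack.
- flask_center (a point): stout round amber glass bottle with a white cap; diameter 46 mm up to 72 mm above its foot, then a shoulder, cap 32 mm wide, top at 102 mm; about 130 g. Point: on its axis, half-way up, 51 mm above its foot; z up. Starts on a bottle spot of the rack.
- square_center (a point): square white plastic bottle with a round black screw cap; body 38 x 38 mm up to 76 mm above its foot, cap 28 mm wide, top at 98 mm; about 100 g. Point: on its axis, half-way up, 49 mm above its foot; x and y are normal to its flat sides, z up. Starts on a bottle spot of the rack, turned anyhow; its turn need not be restored.
- figure_center (a point): small white-primed miniature figure fixed on a round cork handle; handle 36 mm in diameter at the foot and 34 mm near its top, 48 mm high, the figure on it up to 78 mm; about 60 g. Point: on its axis, half-way up, 39 mm above its foot (inside the handle); z up. Hold it by the cork handle.
- rack: fixed wooden board 210 (x) x 250 (y) x 18 mm, a dark strip 34 mm high along its far (+x) edge; dark 62 mm rings mark the spots. Origin: centre of underside, on the table. In its frame the figure's spot is (35, 0), the bottle spots (-42, 0), (0, 70), (0, -70) mm; all start within 2 mm of a spot's centre, bottles in any order. Crowded: keep fingers narrow, grip bottles half-way up or higher.
- mat: fixed flat black rubber mat, 240 (x) x 120 (y) x 4 mm, on the left or the right of the rack: the side area for the bottles. Origin: centre of its underside, on the table; the top is 4 mm higher. Room for three bottles in a row along x, 75 mm apart.
- turntable_top (a point): fixed grey round modelling turntable, 110 mm in diameter, top 22 mm above the table, with a dark ring 40 mm wide round its centre, on the other side of the rack from the mat; it does not turn. Point: centre of its top face; z up.
- cup: bystander: white ceramic cup, 72 mm wide at the rim, 85 mm high, standing beyond the rack. Origin: centre of its underside.
- brush: bystander: flat brush with a wooden handle, 170 mm long along its x, lying beyond the rack.

How it is judged:
On the way, in this order (a step that is already met when the one before it is completed fails the run):
1. all three bottles stand upright and released on the mat (centres over it), the figure not yet moved (within 20 mm of its start) (x of dropper_center in the frame of mat between -0.12 and 0.12 m and y of dropper_center in the frame of mat between -0.06 and 0.06 m and z of dropper_center in the frame of mat below 0.066 m and angle between each of dropper_center, flask_center, square_center's own z axis and vertical below 0.15 rad and x of flask_center in the frame of mat between -0.12 and 0.12 m and y of flask_center in the frame of mat between -0.06 and 0.06 m and z of flask_center in the frame of mat below 0.063 m and x of square_center in the frame of mat between -0.12 and 0.12 m and y of square_center in the frame of mat between -0.06 and 0.06 m and z of square_center in the frame of mat below 0.061 m and contact force between the fingers and dropper below 0.1 N and contact force between the fingers and flask below 0.1 N and contact force between the fingers and square below 0.1 N and distance of figure_center from where it was at the start of the episode below 0.02 m), for 0.2 s.
2. the figure stands upright and released on the turntable within 15 mm of its centre, while the three bottles stand on the mat (horizontal distance between figure_center and turntable_top below 0.015 m and z of figure_center in the frame of turntable_top below 0.045 m and angle between each of figure_center, dropper_center, flask_center, square_center's own z axis and vertical below 0.15 rad and x of dropper_center in the frame of mat between -0.12 and 0.12 m and y of dropper_center in the frame of mat between -0.06 and 0.06 m and z of dropper_center in the frame of mat below 0.066 m and x of flask_center in the frame of mat between -0.12 and 0.12 m and y of flask_center in the frame of mat between -0.06 and 0.06 m and z of flask_center in the frame of mat below 0.063 m and x of square_center in the frame of mat between -0.12 and 0.12 m and y of square_center in the frame of mat between -0.06 and 0.06 m and z of square_center in the frame of mat below 0.061 m and contact force between the fingers and figure below 0.1 N and linear speed of figure below 0.02 m/s), for 0.2 s.
At the end, for the whole second after the job is handed in: The figure stands on the turntable, its axis within 15 mm of the centre, and each bottle stands on the rack within 15 mm of where it itself stood at the start; all four upright within 0.15 rad, released and at rest (horizontal distance between figure_center and turntable_top below 0.015 m and z of figure_center in the frame of turntable_top below 0.045 m and angle between each of figure_center, dropper_center, flask_center, square_center's own z axis and vertical below 0.15 rad and distance of each of dropper_center, flask_center, square_center from where it was at the start of the episode below 0.015 m and contact force between the fingers and dropper below 0.1 N and contact force between the fingers and flask below 0.1 N and contact force between the fingers and square below 0.1 N and contact force between the fingers and figure below 0.1 N and linear speed of each of dropper, flask, square, figure below 0.02 m/s); the robot touches nothing.
It fails at once if a bottle or the figure is knocked over (tilted more than 0.7 rad) (angle between any of dropper_center, flask_center, square_center, figure_center's own z axis and vertical above 0.7 rad).
It fails at once if the cup or the brush is shifted by more than 30 mm, or the cup tipped over (distance of any of cup, brush from where it was at the start of the episode above 0.03 m or angle between cup's own z axis and vertical above 0.5 rad).
It also fails if it takes over 136 s, if anything falls off the work surface, if the arm or the gripper's body presses on something with over 40 N, if the wrist force passes 120 N, or if a joint passes its speed limit or range.

## Working session

There is one attempt and no reset: what is moved stays moved. The work goes in short steps, Python scripts to look and compute and a tool call to move; the robot and the scene stay as the last step left them, time stands still between calls to the robot, and variables do not carry over. Pictures are saved under pics/ and viewed, at most 14 in all, crops included, and the job is handed in when it is done.

Besides the shell and the picture viewer there is one more tool, called after "Call:" by a JSON object that holds its "name" and its "arguments", one argument or row to a line. drive_tool: Moves the arm, as the interface text tells. Its arguments: {"type":"object","properties":{"increments":{"type":"array","items":{"type":"object","properties":{"claw":{"type":"number"},"dx":{"type":"number"},"dy":{"type":"number"},"dz":{"type":"number"},"wx":{"type":"number"},"wy":{"type":"number"},"wz":{"type":"number"}}}},"newtons":{"type":"number"}},"required":["increments"]}

```bash
mkdir -p pics; cat > h.py <<'E'
from station import *
import numpy as np, cv2
def shot(n,name):
    p,d=read_camera(n); cv2.imwrite(f'pics/{name}.png',p[:,:,::-1]); np.savez(f'pics/{name}.npz',p=p,d=d); return p,d
def world(n,u,v,d):
    c=calibration(n);K=np.array(c['intrinsics']);R=np.array(c['R']);t=np.array(c['t'])
    x=(np.asarray(u,float)-K[0,2])/K[0,0];y=(np.asarray(v,float)-K[1,2])/K[1,1]
    a,b=x.copy(),y.copy()
    for _ in range(10):
        s=1+c['k1']*(a*a+b*b);a,b=x/s,y/s
    return (np.stack([a*d,b*d,d*np.ones_like(a)],-1)-t)@R
def plane(n,u,v,z):
    o=world(n,u,v,0.);p=world(n,u,v,1.)
    return o+(p-o)*((z-o[...,2])/(p-o)[...,2])[...,None]
E
python3 - <<'E'
from h import *
for n in('top','side'):
    shot(n,n+'0');c=calibration(n);R=np.array(c['R']);print(n,c['k1'],-R.T@np.array(c['t']),R[2],np.array(c['intrinsics'])[0])
o=get_obs();print({k:np.round(v,3).tolist() for k,v in o.items()})
E
ls
```

```text
top 0.02081637878014785 [ 0.42201929 -0.00196668  0.98113128] [ 0.2090501   0.01258464 -0.97782395] [451.84572686   0.         318.81318955]
side 0.021384485822563443 [0.4093237  0.65805411 0.62492609] [ 0.23179107 -0.74371092 -0.62703028] [376.39618012   0.         318.17427745]
{'t': 0.1, 'q': [1.006, 0.478, 0.022, 1.556, -0.012, 1.109, -0.083], 'joint_vel': [-0.0, -0.001, -0.001, -0.002, 0.001, 0.001, 0.001], 'joint_torque': [0.005, -59.775, 1.614, -28.195, 0.013, 0.005, -0.0], 'eef_pos': [0.298, -0.605, 0.255], 'tool_rot': [-0.001, 0.974, 0.226, -0.0], 'contact_force': [-0.291, 0.413, 0.628], 'torque': [-0.045, 0.026, -0.016], 'grasp_force': 0.0, 'gripper_width': 1.0}
h.py
pics
```

View pics/top0.png

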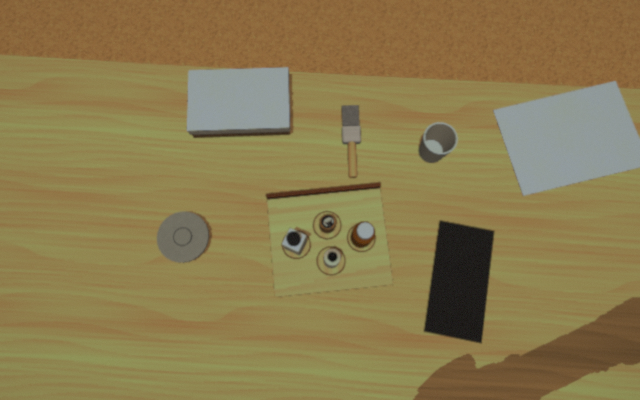

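View pics/side0.png

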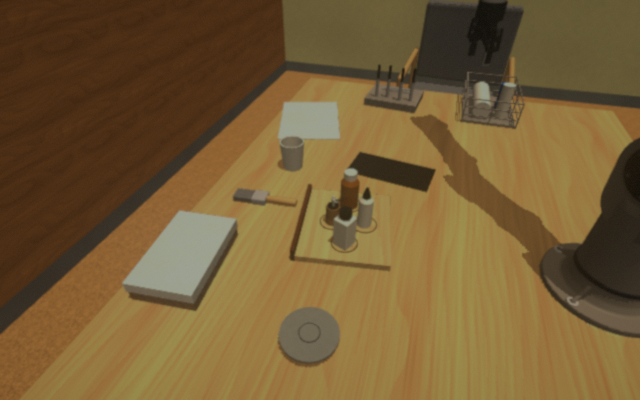

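The top view shows the rack at (328,240), with square at (294,241), dropper at (332,258), flask at (363,235) and figure at (328,224). The mat is at (460,282) and the turntable at (183,237). The side view shows the same layout.

```bash
cat > m.py <<'E'
from h import *
V,U=np.mgrid[0:400,0:640]
W={}
for n in('top','side'):
    z=np.load(f'pics/{n}0.npz');w=world(n,U,V,z['d'].astype(float));w[z['d']==0]=np.nan;W[n]=(w,z['p'])
w,p=W['top'];g=p.astype(int).sum(2)
def rect(m,zz,name,n='top'):
    m=m.astype(np.uint8);k,l,s,c=cv2.connectedComponentsWithStats(m);i=1+np.argmax(s[1:,4])
    v,u=np.nonzero(l==i);q=plane(n,u,v,zz)[:,:2].astype(np.float32);r=cv2.minAreaRect(q*1000)
    print(name,n,np.round(r[0],1),np.round(r[1],1),round(r[2],1),'z',np.nanmedian(W[n][0][...,2][l==i]).round(4),'cent',q.mean(0).round(4));return r
roi=lambda a,b,c,d:(U>a)&(U<b)&(V>c)&(V<d)
h=w[...,2]
rect((h>.010)&(h<.15)&roi(250,410,176,310),.018,'rack')
rect((g<110)&roi(410,510,210,350),.004,'mat')
rect((h>.011)&roi(140,230,190,280),.022,'tt')
ws,ps=W['side'];gs=ps.astype(int).sum(2);hs=ws[...,2]
rect((gs<110)&roi(340,440,150,192),.004,'mat','side')
rect((hs>.011)&roi(270,350,300,370),.022,'tt','side')
rect((hs>.010)&(hs<.15)&roi(285,395,165,275),.018,'rack','side')
for n,B in(('top',dict(square=(280,310,226,256),dropper=(322,345,246,272),flask=(350,378,218,250),figure=(316,342,210,238))),
  ('side',dict(square=(330,358,205,250),dropper=(357,376,185,230),flask=(338,362,165,210),figure=(322,338,196,226)))):
    a=W[n][0]
    for k,b in B.items():
        q=a[b[2]:b[3],b[0]:b[1]].reshape(-1,3);q=q[np.isfinite(q[:,2])]
        q=q[q[:,2]>.03];top=np.percentile(q[:,2],99)
        t=q[q[:,2]>top-.008]
        print(n,k,'ztop',q[:,2].max().round(4),'top',t.mean(0).round(4),len(t),'slabs',[(lo,((q[(q[:,2]>lo)&(q[:,2]<lo+.02)][:,:2].min(0)).round(3).tolist(),(q[(q[:,2]>lo)&(q[:,2]<lo+.02)][:,:2].max(0)).round(3).tolist())) for lo in(.045,.07) if ((q[:,2]>lo)&(q[:,2]<lo+.02)).any()])
for n,b in(('top',(250,410,170,310)),('side',(285,400,160,275))):
    cv2.imwrite(f'pics/z_{n}.png',cv2.resize(W[n][1][b[2]:b[3],b[0]:b[1],::-1],None,fx=4,fy=4,interpolation=2))
a=cv2.imread('pics/z_top.png');c=cv2.imread('pics/z_side.png');
E
python3 m.py
```

```text
rack top [555.7 -14.1] [223.8 252.2] 9.2 z 0.0188 cent [ 0.5529 -0.0131]
mat top [ 483.3 -297.8] [114.8 233.7] 82.3 z 0.0041 cent [ 0.4802 -0.2975]
tt top [540.7 296.9] [107.5 109.4] 3.3 z 0.0224 cent [0.5395 0.2968]
mat side [ 367.5 -321.5] [ 0.  10.8] 4.2 z 0.0054 cent [ 0.3675 -0.3215]
tt side [538.7 298.8] [107.8 111.4] 14.8 z 0.0227 cent [0.5373 0.3009]
rack side [562.1 -64.8] [223.3 370.2] 9.2 z 0.0191 cent [ 0.5511 -0.0072]
top square ztop 0.1198 top [0.5376 0.0557 0.1161] 161 slabs [(0.045, ([0.514, 0.032], [0.547, 0.077])), (0.07, ([0.514, 0.033], [0.544, 0.076]))]
top dropper ztop 0.1279 top [ 0.5074 -0.0218  0.1245] 22 slabs [(0.045, ([0.491, -0.029], [0.507, -0.005])), (0.07, ([0.491, -0.033], [0.509, -0.005]))]
top flask ztop 0.1235 top [ 0.5598 -0.0818  0.1199] 212 slabs [(0.045, ([0.537, -0.093], [0.564, -0.06])), (0.07, ([0.538, -0.104], [0.583, -0.059]))]
top figure ztop 0.0981 top [ 0.5807 -0.0082  0.0904] 36 slabs [(0.045, ([0.565, -0.024], [0.598, 0.008])), (0.07, ([0.564, -0.021], [0.594, 0.003]))]
side square ztop 0.118 top [0.535  0.0588 0.1153] 111 slabs [(0.045, ([0.513, -0.012], [0.584, 0.082])), (0.07, ([0.512, -0.006], [0.58, 0.08]))]
side dropper ztop 0.1258 top [ 0.5057 -0.0189  0.1212] 24 slabs [(0.045, ([0.489, -0.083], [0.537, -0.004])), (0.07, ([0.49, -0.089], [0.539, -0.002]))]
side flask ztop 0.1225 top [ 0.5526 -0.0478  0.1185] 137 slabs [(0.045, ([0.523, -0.083], [0.577, -0.011])), (0.07, ([0.514, -0.089], [0.579, -0.005]))]
side figure ztop 0.0966 top [0.5655 0.0337 0.0918] 40 slabs [(0.045, ([0.567, -0.008], [0.597, 0.01])), (0.07, ([0.55, -0.019], [0.591, 0.071]))]
```

View pics/z_top.png

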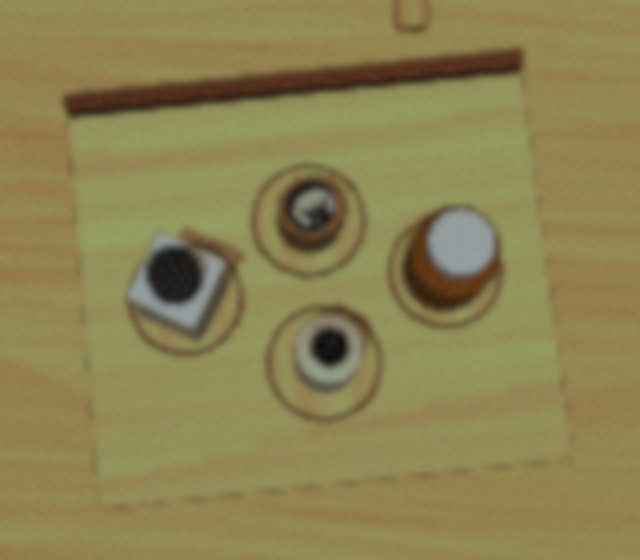

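View pics/z_side.png

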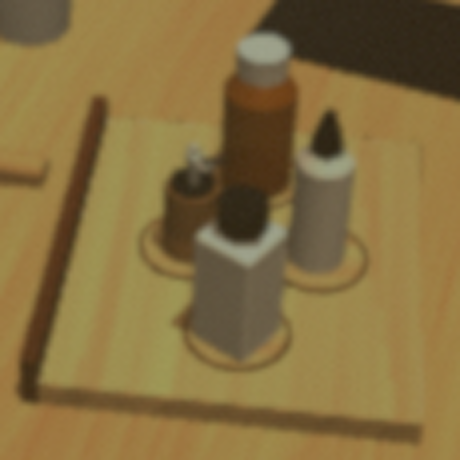

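The crops show ring centres at top-view pixels: figure (327,225), square (296.5,244), dropper (331,261), flask (361,237). The square's top edges are turned by about 30°. Now I'll work out the positions.

```bash
cat > m2.py <<'E'
from h import *
import station
print([k for k in dir(station) if not k.startswith('_')])
names=['figure','dropper','square','flask']
L=np.array([[35,0],[-42,0],[0,70],[0,-70]])/1000
uv=np.array([[327,225],[331,260.75],[296.5,244.25],[361.25,237.25]])
Q=plane('top',uv[:,0],uv[:,1],.018)[:,:2]
M=cv2.estimateAffinePartial2D(L,Q)[0];print('scale',np.hypot(M[0,0],M[1,0]),'yaw',np.degrees(np.arctan2(M[1,0],M[0,0])),'c',M[:,2])
for n,q,l in zip(names,Q,L@M[:,:2].T+M[:,2]):print(n,'ring',q.round(4),'fit',l.round(4))
# rack corners, tt centre ring, from the colour picture
p=np.load('pics/top0.npz')['p']
# caps by colour, rays onto the measured top heights
g=p.astype(int).sum(2);V,U=np.mgrid[0:400,0:640]
for n,b,m,z in(('square',(282,308,228,252),g<130,.116),('flask',(352,378,218,250),p[...,2]>110,.120)):
    mm=m&(U>b[0])&(U<b[1])&(V>b[2])&(V<b[3]);k,l,s,c=cv2.connectedComponentsWithStats(mm.astype(np.uint8));i=1+np.argmax(s[1:,4])
    print(n,'cap px',c[i],s[i],plane('top',*[np.array(x) for x in c[i]],z).round(4))
e=np.array([[332.2,257.0]]);print('dropper tip',plane('top',e[:,0],e[:,1],.120).round(4))
c=np.array([[165,235],[128,297],[195,340],[225,275]])/4+[250,170]
C=plane('top',c[:,0],c[:,1],.094)[:,:2];d=np.roll(C,-1,0)-C
print('square corners centre',C.mean(0).round(4),np.degrees(np.arctan2(d[:,1],d[:,0])).round(1),np.hypot(*d.T).round(4))
# side view rays: ring centres/feet
r=np.array([[182,228,0],[238,330,0]])
# side: cap centres
s=np.array([[243,212,.116],[264,50,.120],[328,118,.124],[192,178,.066]]);s[:,:2]=s[:,:2]/4+[285,160]
for n,x in zip(['square','flask','dropper','figure cork'],s):print('side',n,plane('side',x[:1],x[1:2],x[2]).round(4))
x=np.array([[182.2,236.8]]);print('tt ring top',plane('top',x[:,0],x[:,1],.022).round(4))
x=np.array([[309.5,333]]);print('tt ring side',plane('side',x[:,0],x[:,1],.022).round(4))
E
python3 m2.py
```

```text
['PlanningError', 'calibration', 'finger_overhang', 'get_obs', 'hand_in', 'read_camera']Traceback (most recent call last):
  File "m2.py", line 8, in <module>
    M=cv2.estimateAffinePartial2D(L,Q)[0];print('scale',np.hypot(M[0,0],M[1,0]),'yaw',np.degrees(np.arctan2(M[1,0],M[0,0])),'c',M[:,2])
      ~~~~~~~~~~~~~~~~~~~~~~~~~~~^^^^^
cv2.error: OpenCV(4.12.0) /io/opencv/modules/calib3d/src/ptsetreg.cpp:1108: error: (-215:Assertion failed) count >= 0 && to.checkVector(2) == count in function 'estimateAffinePartial2D'
```

```bash
sed -i 's/estimateAffinePartial2D(L,Q)/estimateAffinePartial2D(L.copy(),np.ascontiguousarray(Q),ransacReprojThreshold=1.)/; s/^import station$/import station;print(station.finger_overhang)/' m2.py; python3 m2.py
```

```text
0.025
['PlanningError', 'calibration', 'finger_overhang', 'get_obs', 'hand_in', 'read_camera']
scale 0.9984788605811682 yaw 9.475980209447673 c [ 0.54789281 -0.01575825]
figure ring [ 0.5821 -0.0099] fit [ 0.5824 -0.01  ]
dropper ring [ 0.506  -0.0225] fit [ 0.5065 -0.0227]
square ring [0.5368 0.053 ] fit [0.5364 0.0532]
flask ring [ 0.5598 -0.0847] fit [ 0.5594 -0.0847]
square cap px [293.29565217 238.39130435] [288 233  12  12 115] [0.536  0.0543 0.116 ]
flask cap px [364.93809524 230.07619048] [357 222  17  17 210] [ 0.5595 -0.0825  0.12  ]
dropper tip [[ 0.5043 -0.0223  0.12  ]]
square corners centre [0.5326 0.0528] [ 153.3 -119.2  -21.1   59.6] [0.0356 0.0393 0.0352 0.0359]
side square [[0.5336 0.0652 0.116 ]]
side flask [[ 0.5571 -0.0796  0.12  ]]
side dropper [[ 0.5062 -0.0186  0.124 ]]
side figure cork [[ 0.5822 -0.0144  0.066 ]]
tt ring top [[0.5383 0.2972 0.022 ]]
tt ring side [[0.5376 0.2984 0.022 ]]
```

Call:
{"name": "drive_tool", "arguments": {
  "increments": [
    {"wz":8.7,"claw":0.06},
    {"wz":8.7,"claw":0.06},
    {"wz":8.7,"claw":0.06},
    {"dx":0.0173,"dy":-0.0487},
    {"dx":0.0173,"dy":-0.0487},
    {"dx":0.0173,"dy":-0.0487},
    {"dx":0.0173,"dy":-0.0487},
    {"dx":0.0173,"dy":-0.0487},
    {"dx":0.0173,"dy":-0.0487},
    {"dx":0.0173,"dy":-0.0487},
    {"dx":0.0173,"dy":-0.0487},
    {"dx":0.0173,"dy":-0.0487},
    {"dx":0.0173,"dy":-0.0487},
    {"dx":0.0173,"dy":-0.0487},
    {"dx":0.0173,"dy":-0.0487},
    {"dz":0},
    {"dz":0},
    {"dz":0}
  ],
  "newtons": 25
}}

```text
schema error: expected keys claw, dx, dy, dz, wx, wy, wz
```

Call:
{"name": "drive_tool", "arguments": {
  "increments": [
    {"claw":0.06,"dx":0,"dy":0,"dz":0,"wx":0,"wy":0,"wz":8.7},
    {"claw":0.06,"dx":0,"dy":0,"dz":0,"wx":0,"wy":0,"wz":8.7},
    {"claw":0.06,"dx":0,"dy":0,"dz":0,"wx":0,"wy":0,"wz":8.7},
    {"claw":0.06,"dx":0.0173,"dy":-0.0487,"dz":0,"wx":0,"wy":0,"wz":0},
    {"claw":0.06,"dx":0.0173,"dy":-0.0487,"dz":0,"wx":0,"wy":0,"wz":0},
    {"claw":0.06,"dx":0.0173,"dy":-0.0487,"dz":0,"wx":0,"wy":0,"wz":0},
    {"claw":0.06,"dx":0.0173,"dy":-0.0487,"dz":0,"wx":0,"wy":0,"wz":0},
    {"claw":0.06,"dx":0.0173,"dy":-0.0487,"dz":0,"wx":0,"wy":0,"wz":0},
    {"claw":0.06,"dx":0.0173,"dy":-0.0487,"dz":0,"wx":0,"wy":0,"wz":0},
    {"claw":0.06,"dx":0.0173,"dy":-0.0487,"dz":0,"wx":0,"wy":0,"wz":0},
    {"claw":0.06,"dx":0.0173,"dy":-0.0487,"dz":0,"wx":0,"wy":0,"wz":0},
    {"claw":0.06,"dx":0.0173,"dy":-0.0487,"dz":0,"wx":0,"wy":0,"wz":0},
    {"claw":0.06,"dx":0.0173,"dy":-0.0487,"dz":0,"wx":0,"wy":0,"wz":0},
    {"claw":0.06,"dx":0.0173,"dy":-0.0487,"dz":0,"wx":0,"wy":0,"wz":0},
    {"claw":0.06,"dx":0.0173,"dy":-0.0487,"dz":0,"wx":0,"wy":0,"wz":0},
    {"claw":0.06,"dx":0,"dy":0,"dz":0,"wx":0,"wy":0,"wz":0},
    {"claw":0.06,"dx":0,"dy":0,"dz":0,"wx":0,"wy":0,"wz":0}
  ],
  "newtons": 25
}}

```text
t: 2.22
eef_pos: [0.5042, -0.0218, 0.2559]
tool_rot: [0.0, 1.0, 0.001, -0.001]
contact_force: [-0.3, -0.6, 0.1]
gripper_width: 0.701
grasp_force: 0.0
```

Call:
{"name": "drive_tool", "arguments": {
  "increments": [
    {"claw":0.06,"dx":0.002,"dy":0,"dz":0.03,"wx":0,"wy":0,"wz":0},
    {"claw":0.06,"dx":0,"dy":0,"dz":0.04,"wx":0,"wy":0,"wz":0},
    {"claw":0.06,"dx":0,"dy":0,"dz":0.04,"wx":0,"wy":0,"wz":0},
    {"claw":0.06,"dx":0,"dy":0,"dz":0.03,"wx":0,"wy":0,"wz":0},
    {"claw":0.06,"dx":0,"dy":0,"dz":0.02,"wx":0,"wy":0,"wz":0},
    {"claw":0.06,"dx":0,"dy":0,"dz":0.012,"wx":0,"wy":0,"wz":0},
    {"claw":0.06,"dx":0,"dy":0,"dz":0,"wx":0,"wy":0,"wz":0},
    {"claw":0.06,"dx":0,"dy":0,"dz":0,"wx":0,"wy":0,"wz":0},
    {"claw":0.05,"dx":0,"dy":0,"dz":0,"wx":0,"wy":0,"wz":0},
    {"claw":0.045,"dx":0,"dy":0,"dz":0,"wx":0,"wy":0,"wz":0},
    {"claw":0.04,"dx":0,"dy":0,"dz":0,"wx":0,"wy":0,"wz":0},
    {"claw":0.036,"dx":0,"dy":0,"dz":0,"wx":0,"wy":0,"wz":0},
    {"claw":0.032,"dx":0,"dy":0,"dz":0,"wx":0,"wy":0,"wz":0},
    {"claw":0.026,"dx":0,"dy":0,"dz":0,"wx":0,"wy":0,"wz":0},
    {"claw":0.02,"dx":0,"dy":0,"dz":0,"wx":0,"wy":0,"wz":0},
    {"claw":0.02,"dx":0,"dy":0,"dz":0,"wx":0,"wy":0,"wz":0}
  ],
  "newtons": 25
}}

```text
t: 4.22
eef_pos: [0.5067, -0.0212, 0.0844]
tool_rot: [0.0, 1.0, 0.001, 0.0]
contact_force: [0.1, -0.6, 3.4]
gripper_width: 0.386
grasp_force: 24.9
```

```bash
python3 - <<'E'
from h import *
p,d=shot('side','s1');t,_=shot('top','t1')
a=cv2.resize(p[130:290,270:420],(600,560));b=cv2.resize(t[170:310,250:410],(0,0),fx=1,fy=1) if 0 else None
cv2.imwrite('pics/s1z.png',cv2.resize(p[120:280,270:420,::-1],(562,600)))
E
```

```text
(no output)
```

View pics/s1z.png

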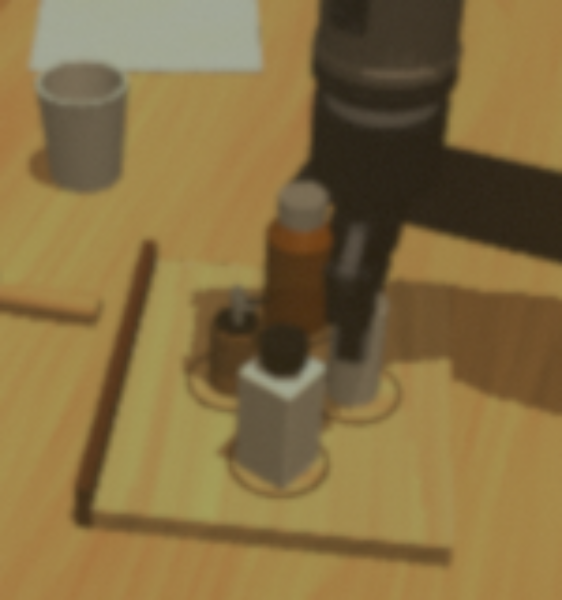

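The bottle is held at 33 mm opening and the other things are undisturbed. Lift it and carry it to the near end of the mat.

Call:
{"name": "drive_tool", "arguments": {
  "increments": [
    {"claw":0.02,"dx":0,"dy":0,"dz":-0.015,"wx":0,"wy":0,"wz":0},
    {"claw":0.02,"dx":0,"dy":0,"dz":-0.04,"wx":0,"wy":0,"wz":0},
    {"claw":0.02,"dx":0,"dy":0,"dz":-0.05,"wx":0,"wy":0,"wz":0},
    {"claw":0.02,"dx":0,"dy":0,"dz":-0.05,"wx":0,"wy":0,"wz":0},
    {"claw":0.02,"dx":-0.008,"dy":0.022,"dz":0,"wx":0,"wy":0,"wz":0},
    {"claw":0.02,"dx":-0.0164,"dy":0.0445,"dz":0,"wx":0,"wy":0,"wz":0},
    {"claw":0.02,"dx":-0.0164,"dy":0.0445,"dz":0,"wx":0,"wy":0,"wz":0},
    {"claw":0.02,"dx":-0.0164,"dy":0.0445,"dz":0,"wx":0,"wy":0,"wz":0},
    {"claw":0.02,"dx":-0.0164,"dy":0.0445,"dz":0,"wx":0,"wy":0,"wz":0},
    {"claw":0.02,"dx":-0.0164,"dy":0.0445,"dz":0,"wx":0,"wy":0,"wz":0},
    {"claw":0.02,"dx":-0.008,"dy":0.022,"dz":0,"wx":0,"wy":0,"wz":0},
    {"claw":0.02,"dx":0,"dy":0,"dz":0.04,"wx":0,"wy":0,"wz":0},
    {"claw":0.02,"dx":0,"dy":0,"dz":0.045,"wx":0,"wy":0,"wz":0},
    {"claw":0.02,"dx":0,"dy":0,"dz":0.04,"wx":0,"wy":0,"wz":0},
    {"claw":0.02,"dx":0,"dy":0,"dz":0.022,"wx":0,"wy":0,"wz":0},
    {"claw":0.02,"dx":0,"dy":0,"dz":0.012,"wx":0,"wy":0,"wz":0},
    {"claw":0.02,"dx":0,"dy":0,"dz":0.006,"wx":0,"wy":0,"wz":0},
    {"claw":0.02,"dx":0,"dy":0,"dz":0.002,"wx":0,"wy":0,"wz":0},
    {"claw":0.02,"dx":0,"dy":0,"dz":0,"wx":0,"wy":0,"wz":0},
    {"claw":0.02,"dx":0,"dy":0,"dz":0,"wx":0,"wy":0,"wz":0}
  ]
}}

```text
t: 6.82
eef_pos: [0.4093, -0.288, 0.0729]
tool_rot: [0.0, 1.0, 0.001, 0.0]
contact_force: [-0.2, 0.3, -0.5]
gripper_width: 0.386
grasp_force: 25.1
```

Call:
{"name": "drive_tool", "arguments": {
  "increments": [
    {"claw":0.02,"dx":0,"dy":0,"dz":0.001,"wx":0,"wy":0,"wz":0},
    {"claw":0.02,"dx":0,"dy":0,"dz":0.001,"wx":0,"wy":0,"wz":0},
    {"claw":0.036,"dx":0,"dy":0,"dz":0,"wx":0,"wy":0,"wz":0},
    {"claw":0.045,"dx":0,"dy":0,"dz":0,"wx":0,"wy":0,"wz":0},
    {"claw":0.062,"dx":0,"dy":0,"dz":0,"wx":0,"wy":0,"wz":0},
    {"claw":0.062,"dx":0,"dy":0,"dz":0,"wx":0,"wy":0,"wz":0},
    {"claw":0.062,"dx":0,"dy":0,"dz":-0.03,"wx":0,"wy":0,"wz":0},
    {"claw":0.062,"dx":0,"dy":0,"dz":-0.05,"wx":0,"wy":0,"wz":0},
    {"claw":0.062,"dx":0,"dy":0,"dz":-0.05,"wx":0,"wy":0,"wz":0},
    {"claw":0.062,"dx":0,"dy":0,"dz":-0.05,"wx":0,"wy":0,"wz":0},
    {"claw":0.062,"dx":0.03,"dy":-0.041,"dz":0,"wx":0,"wy":0,"wz":0},
    {"claw":0.062,"dx":0.03,"dy":-0.041,"dz":0,"wx":0,"wy":0,"wz":0},
    {"claw":0.062,"dx":0.03,"dy":-0.041,"dz":0,"wx":0,"wy":0,"wz":0},
    {"claw":0.062,"dx":0.03,"dy":-0.041,"dz":0,"wx":0,"wy":0,"wz":0},
    {"claw":0.062,"dx":0.03,"dy":-0.041,"dz":0,"wx":0,"wy":0,"wz":0},
    {"claw":0.062,"dx":0,"dy":0,"dz":0,"wx":0,"wy":0,"wz":0},
    {"claw":0.062,"dx":0,"dy":0,"dz":0,"wx":0,"wy":0,"wz":0}
  ]
}}

```text
t: 8.95
eef_pos: [0.5582, -0.083, 0.25]
tool_rot: [0.0, 1.0, 0.001, -0.0]
contact_force: [0.7, 0.0, -0.7]
gripper_width: 0.725
grasp_force: 0.0
```

```bash
python3 - <<'E'
from h import *
p,d=shot('side','s2')
cv2.imwrite('pics/s2z.png',cv2.resize(p[80:280,270:450,::-1],(540,600)))
E
```

```text
(no output)
```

View pics/s2z.png

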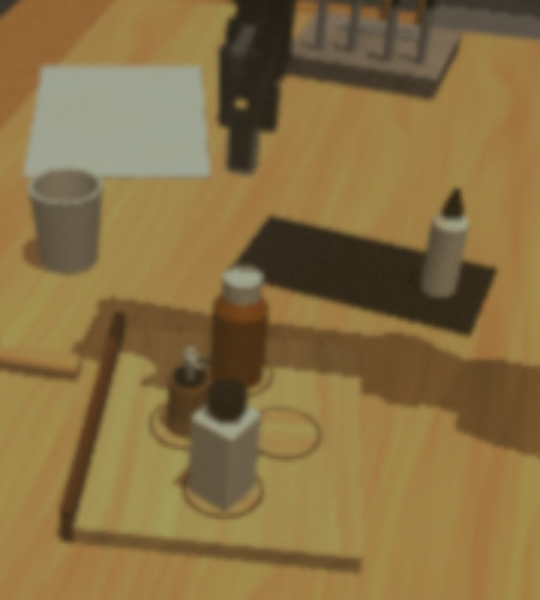

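The dropper stands upright on the mat at crop (445,265). Now the flask.

Call:
{"name": "drive_tool", "arguments": {
  "increments": [
    {"claw":0.062,"dx":0.001,"dy":0,"dz":0.03,"wx":0,"wy":0,"wz":0},
    {"claw":0.062,"dx":0,"dy":0,"dz":0.04,"wx":0,"wy":0,"wz":0},
    {"claw":0.062,"dx":0,"dy":0,"dz":0.04,"wx":0,"wy":0,"wz":0},
    {"claw":0.062,"dx":0,"dy":0,"dz":0.03,"wx":0,"wy":0,"wz":0},
    {"claw":0.062,"dx":0,"dy":0,"dz":0.02,"wx":0,"wy":0,"wz":0},
    {"claw":0.062,"dx":0,"dy":0,"dz":0.009,"wx":0,"wy":0,"wz":0},
    {"claw":0.062,"dx":0,"dy":0,"dz":0,"wx":0,"wy":0,"wz":0},
    {"claw":0.062,"dx":0,"dy":0,"dz":0,"wx":0,"wy":0,"wz":0},
    {"claw":0.056,"dx":0,"dy":0,"dz":0,"wx":0,"wy":0,"wz":0},
    {"claw":0.052,"dx":0,"dy":0,"dz":0,"wx":0,"wy":0,"wz":0},
    {"claw":0.048,"dx":0,"dy":0,"dz":0,"wx":0,"wy":0,"wz":0},
    {"claw":0.044,"dx":0,"dy":0,"dz":0,"wx":0,"wy":0,"wz":0},
    {"claw":0.04,"dx":0,"dy":0,"dz":0,"wx":0,"wy":0,"wz":0},
    {"claw":0.03,"dx":0,"dy":0,"dz":0,"wx":0,"wy":0,"wz":0},
    {"claw":0.03,"dx":0,"dy":0,"dz":0,"wx":0,"wy":0,"wz":0}
  ],
  "newtons": 35
}}

```text
t: 10.88
eef_pos: [0.5599, -0.0825, 0.0817]
tool_rot: [0.0, 1.0, 0.001, 0.0]
contact_force: [-1.5, 0.3, 5.0]
gripper_width: 0.529
grasp_force: 35.8
```

Call:
{"name": "drive_tool", "arguments": {
  "increments": [
    {"claw":0.03,"dx":0,"dy":0,"dz":-0.015,"wx":0,"wy":0,"wz":0},
    {"claw":0.03,"dx":0,"dy":0,"dz":-0.04,"wx":0,"wy":0,"wz":0},
    {"claw":0.03,"dx":0,"dy":0,"dz":-0.05,"wx":0,"wy":0,"wz":0},
    {"claw":0.03,"dx":0,"dy":0,"dz":-0.05,"wx":0,"wy":0,"wz":0},
    {"claw":0.03,"dx":0,"dy":0.0225,"dz":0,"wx":0,"wy":0,"wz":0},
    {"claw":0.03,"dx":-0.001,"dy":0.045,"dz":0,"wx":0,"wy":0,"wz":0},
    {"claw":0.03,"dx":-0.001,"dy":0.045,"dz":0,"wx":0,"wy":0,"wz":0},
    {"claw":0.03,"dx":-0.001,"dy":0.045,"dz":0,"wx":0,"wy":0,"wz":0},
    {"claw":0.03,"dx":0,"dy":0.045,"dz":0,"wx":0,"wy":0,"wz":0},
    {"claw":0.03,"dx":0,"dy":0.0225,"dz":0,"wx":0,"wy":0,"wz":0},
    {"claw":0.03,"dx":0,"dy":0,"dz":0.04,"wx":0,"wy":0,"wz":0},
    {"claw":0.03,"dx":0,"dy":0,"dz":0.045,"wx":0,"wy":0,"wz":0},
    {"claw":0.03,"dx":0,"dy":0,"dz":0.04,"wx":0,"wy":0,"wz":0},
    {"claw":0.03,"dx":0,"dy":0,"dz":0.022,"wx":0,"wy":0,"wz":0},
    {"claw":0.03,"dx":0,"dy":0,"dz":0.012,"wx":0,"wy":0,"wz":0},
    {"claw":0.03,"dx":0,"dy":0,"dz":0.006,"wx":0,"wy":0,"wz":0},
    {"claw":0.03,"dx":0,"dy":0,"dz":0.002,"wx":0,"wy":0,"wz":0},
    {"claw":0.03,"dx":0,"dy":0,"dz":0.001,"wx":0,"wy":0,"wz":0},
    {"claw":0.03,"dx":0,"dy":0,"dz":0.001,"wx":0,"wy":0,"wz":0},
    {"claw":0.03,"dx":0,"dy":0,"dz":0,"wx":0,"wy":0,"wz":0}
  ]
}}

```text
t: 13.38
eef_pos: [0.5573, -0.3078, 0.0678]
tool_rot: [0.0, 1.0, 0.001, 0.0]
contact_force: [-0.2, 0.2, 1.0]
gripper_width: 0.527
grasp_force: 36.2
```

Call:
{"name": "drive_tool", "arguments": {
  "increments": [
    {"claw":0.048,"dx":0,"dy":0,"dz":0,"wx":0,"wy":0,"wz":0},
    {"claw":0.055,"dx":0,"dy":0,"dz":0,"wx":0,"wy":0,"wz":0},
    {"claw":0.062,"dx":0,"dy":0,"dz":0,"wx":0,"wy":0,"wz":0},
    {"claw":0.062,"dx":0,"dy":0,"dz":0,"wx":0,"wy":0,"wz":0},
    {"claw":0.062,"dx":0,"dy":0,"dz":-0.03,"wx":0,"wy":0,"wz":0},
    {"claw":0.062,"dx":0,"dy":0,"dz":-0.05,"wx":0,"wy":0,"wz":0},
    {"claw":0.062,"dx":0,"dy":0,"dz":-0.05,"wx":0,"wy":0,"wz":0},
    {"claw":0.062,"dx":0,"dy":0,"dz":-0.05,"wx":0,"wy":0,"wz":0},
    {"claw":0.062,"dx":-0.003,"dy":-0.0453,"dz":0,"wx":0,"wy":0,"wz":0},
    {"claw":0.062,"dx":-0.003,"dy":-0.0453,"dz":0,"wx":0,"wy":0,"wz":0},
    {"claw":0.062,"dx":-0.003,"dy":-0.0453,"dz":0,"wx":0,"wy":0,"wz":0},
    {"claw":0.062,"dx":-0.003,"dy":-0.0453,"dz":0,"wx":0,"wy":0,"wz":0},
    {"claw":0.062,"dx":-0.003,"dy":-0.0453,"dz":0,"wx":0,"wy":0,"wz":0},
    {"claw":0.062,"dx":-0.002,"dy":-0.0453,"dz":0,"wx":0,"wy":0,"wz":0},
    {"claw":0.062,"dx":-0.002,"dy":-0.0453,"dz":0,"wx":0,"wy":0,"wz":0},
    {"claw":0.062,"dx":-0.002,"dy":-0.0453,"dz":0,"wx":0,"wy":0,"wz":0},
    {"claw":0.062,"dx":0,"dy":0,"dz":0,"wx":0,"wy":0,"wz":9},
    {"claw":0.062,"dx":0,"dy":0,"dz":0,"wx":0,"wy":0,"wz":9},
    {"claw":0.062,"dx":0,"dy":0,"dz":0,"wx":0,"wy":0,"wz":9},
    {"claw":0.062,"dx":0,"dy":0,"dz":0,"wx":0,"wy":0,"wz":0}
  ]
}}

```text
t: 15.88
eef_pos: [0.5354, 0.0549, 0.2473]
tool_rot: [0.0, 0.973, -0.232, 0.0]
contact_force: [-0.7, -0.5, -0.7]
gripper_width: 0.724
grasp_force: 0.0
```

```bash
python3 - <<'E'
from h import *
p,d=shot('side','s3')
cv2.imwrite('pics/s3z.png',cv2.resize(p[80:280,270:450,::-1],(540,600)))
E
```

```text
(no output)
```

View pics/s3z.png

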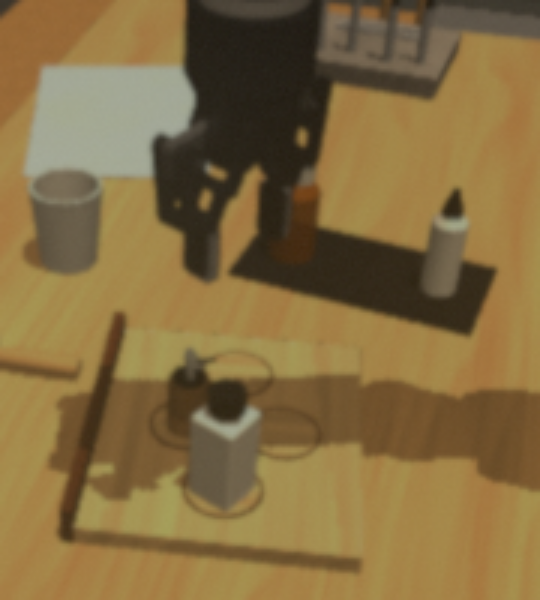

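Call:
{"name": "drive_tool", "arguments": {
  "increments": [
    {"claw":0.062,"dx":0,"dy":0,"dz":0.03,"wx":0,"wy":0,"wz":0},
    {"claw":0.062,"dx":0,"dy":0,"dz":0.04,"wx":0,"wy":0,"wz":0},
    {"claw":0.062,"dx":0,"dy":0,"dz":0.04,"wx":0,"wy":0,"wz":0},
    {"claw":0.062,"dx":0,"dy":0,"dz":0.03,"wx":0,"wy":0,"wz":0},
    {"claw":0.062,"dx":0,"dy":0,"dz":0.02,"wx":0,"wy":0,"wz":0},
    {"claw":0.062,"dx":0,"dy":0,"dz":0.007,"wx":0,"wy":0,"wz":0},
    {"claw":0.062,"dx":0,"dy":0,"dz":0,"wx":0,"wy":0,"wz":0},
    {"claw":0.062,"dx":0,"dy":0,"dz":0,"wx":0,"wy":0,"wz":0},
    {"claw":0.054,"dx":0,"dy":0,"dz":0,"wx":0,"wy":0,"wz":0},
    {"claw":0.048,"dx":0,"dy":0,"dz":0,"wx":0,"wy":0,"wz":0},
    {"claw":0.044,"dx":0,"dy":0,"dz":0,"wx":0,"wy":0,"wz":0},
    {"claw":0.04,"dx":0,"dy":0,"dz":0,"wx":0,"wy":0,"wz":0},
    {"claw":0.036,"dx":0,"dy":0,"dz":0,"wx":0,"wy":0,"wz":0},
    {"claw":0.025,"dx":0,"dy":0,"dz":0,"wx":0,"wy":0,"wz":0},
    {"claw":0.025,"dx":0,"dy":0,"dz":0,"wx":0,"wy":0,"wz":0}
  ],
  "newtons": 30
}}

```text
t: 17.8
eef_pos: [0.5358, 0.0549, 0.0805]
tool_rot: [-0.0, 0.973, -0.233, 0.0]
contact_force: [-0.4, 0.3, 3.7]
gripper_width: 0.45
grasp_force: 29.4
```

Call:
{"name": "drive_tool", "arguments": {
  "increments": [
    {"claw":0.025,"dx":0,"dy":0,"dz":-0.015,"wx":0,"wy":0,"wz":0},
    {"claw":0.025,"dx":0,"dy":0,"dz":-0.04,"wx":0,"wy":0,"wz":0},
    {"claw":0.025,"dx":0,"dy":0,"dz":-0.05,"wx":0,"wy":0,"wz":0},
    {"claw":0.025,"dx":0,"dy":0,"dz":-0.05,"wx":0,"wy":0,"wz":0},
    {"claw":0.025,"dx":0,"dy":0,"dz":0,"wx":0,"wy":0,"wz":-9},
    {"claw":0.025,"dx":0,"dy":0,"dz":0,"wx":0,"wy":0,"wz":-9},
    {"claw":0.025,"dx":0,"dy":0,"dz":0,"wx":0,"wy":0,"wz":-9},
    {"claw":0.025,"dx":-0.0033,"dy":0.022,"dz":0,"wx":0,"wy":0,"wz":0},
    {"claw":0.025,"dx":-0.0066,"dy":0.0441,"dz":0,"wx":0,"wy":0,"wz":0},
    {"claw":0.025,"dx":-0.0066,"dy":0.0441,"dz":0,"wx":0,"wy":0,"wz":0},
    {"claw":0.025,"dx":-0.0066,"dy":0.0441,"dz":0,"wx":0,"wy":0,"wz":0},
    {"claw":0.025,"dx":-0.0066,"dy":0.0441,"dz":0,"wx":0,"wy":0,"wz":0},
    {"claw":0.025,"dx":-0.0066,"dy":0.0441,"dz":0,"wx":0,"wy":0,"wz":0},
    {"claw":0.025,"dx":-0.0066,"dy":0.0441,"dz":0,"wx":0,"wy":0,"wz":0},
    {"claw":0.025,"dx":-0.0066,"dy":0.0441,"dz":0,"wx":0,"wy":0,"wz":0},
    {"claw":0.025,"dx":-0.0033,"dy":0.022,"dz":0,"wx":0,"wy":0,"wz":0},
    {"claw":0.025,"dx":0,"dy":0,"dz":0.02,"wx":0,"wy":0,"wz":0},
    {"claw":0.025,"dx":0,"dy":0,"dz":0,"wx":0,"wy":0,"wz":0},
    {"claw":0.025,"dx":0,"dy":0,"dz":0,"wx":0,"wy":0,"wz":0}
  ]
}}

```text
t: 20.18
eef_pos: [0.4834, -0.2975, 0.216]
tool_rot: [-0.0, 1.0, 0.001, 0.0]
contact_force: [-0.2, 0.3, 0.1]
gripper_width: 0.444
grasp_force: 29.6
```

Call:
{"name": "drive_tool", "arguments": {
  "increments": [
    {"claw":0.025,"dx":0,"dy":0,"dz":0.04,"wx":0,"wy":0,"wz":0},
    {"claw":0.025,"dx":0,"dy":0,"dz":0.045,"wx":0,"wy":0,"wz":0},
    {"claw":0.025,"dx":0,"dy":0,"dz":0.03,"wx":0,"wy":0,"wz":0},
    {"claw":0.025,"dx":0,"dy":0,"dz":0.018,"wx":0,"wy":0,"wz":0},
    {"claw":0.025,"dx":0,"dy":0,"dz":0.01,"wx":0,"wy":0,"wz":0},
    {"claw":0.025,"dx":0,"dy":0,"dz":0.004,"wx":0,"wy":0,"wz":0},
    {"claw":0.025,"dx":0,"dy":0,"dz":0.0015,"wx":0,"wy":0,"wz":0},
    {"claw":0.025,"dx":0,"dy":0,"dz":0.001,"wx":0,"wy":0,"wz":0},
    {"claw":0.025,"dx":0,"dy":0,"dz":0,"wx":0,"wy":0,"wz":0},
    {"claw":0.04,"dx":0,"dy":0,"dz":0,"wx":0,"wy":0,"wz":0},
    {"claw":0.046,"dx":0,"dy":0,"dz":0,"wx":0,"wy":0,"wz":0},
    {"claw":0.062,"dx":0,"dy":0,"dz":0,"wx":0,"wy":0,"wz":0},
    {"claw":0.062,"dx":0,"dy":0,"dz":0,"wx":0,"wy":0,"wz":0},
    {"claw":0.062,"dx":0,"dy":0,"dz":-0.02,"wx":0,"wy":0,"wz":0},
    {"claw":0.062,"dx":0,"dy":0,"dz":-0.05,"wx":0,"wy":0,"wz":0},
    {"claw":0.062,"dx":0,"dy":0,"dz":-0.05,"wx":0,"wy":0,"wz":0},
    {"claw":0.062,"dx":0,"dy":0,"dz":-0.06,"wx":0,"wy":0,"wz":0},
    {"claw":0.062,"dx":0,"dy":-0.045,"dz":0,"wx":0,"wy":0,"wz":0},
    {"claw":0.062,"dx":0,"dy":-0.045,"dz":0,"wx":0,"wy":0,"wz":0},
    {"claw":0.062,"dx":0,"dy":0,"dz":0,"wx":0,"wy":0,"wz":0}
  ]
}}

```text
t: 22.68
eef_pos: [0.4834, -0.204, 0.2461]
tool_rot: [-0.001, 1.0, 0.004, 0.0]
contact_force: [-0.9, -0.3, -0.0]
gripper_width: 0.726
grasp_force: 0.0
```

```bash
python3 - <<'E'
from h import *
p,d=shot('side','s4')
cv2.imwrite('pics/s4z.png',cv2.resize(p[80:280,270:450,::-1],(540,600)))
E
```

```text
(no output)
```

View pics/s4z.png

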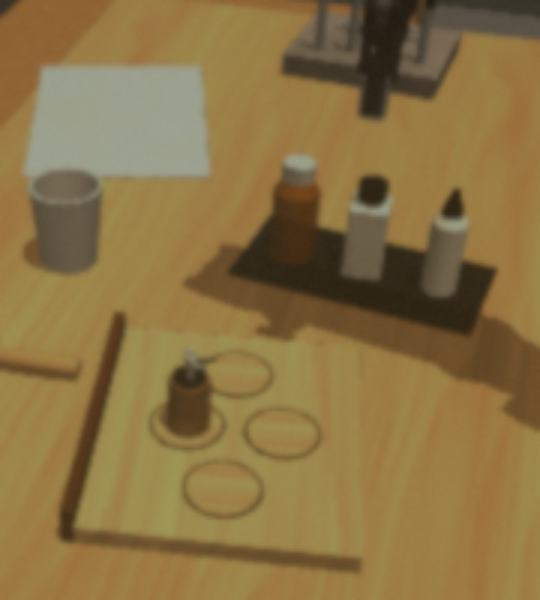

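All three bottles stand on the mat. Next is the figure.

Call:
{"name": "drive_tool", "arguments": {
  "increments": [
    {"claw":0.06,"dx":0.0198,"dy":-0.0393,"dz":0,"wx":0,"wy":0,"wz":0},
    {"claw":0.06,"dx":0.0198,"dy":-0.0393,"dz":0,"wx":0,"wy":0,"wz":0},
    {"claw":0.06,"dx":0.0198,"dy":-0.0393,"dz":0,"wx":0,"wy":0,"wz":0},
    {"claw":0.06,"dx":0.0198,"dy":-0.0393,"dz":0,"wx":0,"wy":0,"wz":0},
    {"claw":0.06,"dx":0.0198,"dy":-0.0393,"dz":0,"wx":0,"wy":0,"wz":0},
    {"claw":0.06,"dx":0,"dy":0,"dz":0.03,"wx":0,"wy":0,"wz":0},
    {"claw":0.06,"dx":0,"dy":0,"dz":0.045,"wx":0,"wy":0,"wz":0},
    {"claw":0.06,"dx":0,"dy":0,"dz":0.035,"wx":0,"wy":0,"wz":0},
    {"claw":0.06,"dx":0,"dy":0,"dz":0,"wx":0,"wy":0,"wz":0},
    {"claw":0.06,"dx":0,"dy":0,"dz":0,"wx":0,"wy":0,"wz":0}
  ],
  "newtons": 25
}}

```text
t: 23.98
eef_pos: [0.5828, -0.0121, 0.1369]
tool_rot: [0.0, 1.0, 0.0, 0.001]
contact_force: [0.5, 0.2, -0.3]
gripper_width: 0.704
grasp_force: 0.0
```

Call:
{"name": "drive_tool", "arguments": {
  "increments": [
    {"claw":0.06,"dx":0,"dy":-0.002,"dz":0.03,"wx":0,"wy":0,"wz":0},
    {"claw":0.06,"dx":0,"dy":0,"dz":0.03,"wx":0,"wy":0,"wz":0},
    {"claw":0.06,"dx":0,"dy":0,"dz":0.015,"wx":0,"wy":0,"wz":0},
    {"claw":0.06,"dx":0,"dy":0,"dz":0.006,"wx":0,"wy":0,"wz":0},
    {"claw":0.06,"dx":0,"dy":0,"dz":0,"wx":0,"wy":0,"wz":0},
    {"claw":0.05,"dx":0,"dy":0,"dz":0,"wx":0,"wy":0,"wz":0},
    {"claw":0.045,"dx":0,"dy":0,"dz":0,"wx":0,"wy":0,"wz":0},
    {"claw":0.04,"dx":0,"dy":0,"dz":0,"wx":0,"wy":0,"wz":0},
    {"claw":0.036,"dx":0,"dy":0,"dz":0,"wx":0,"wy":0,"wz":0},
    {"claw":0.032,"dx":0,"dy":0,"dz":0,"wx":0,"wy":0,"wz":0},
    {"claw":0.022,"dx":0,"dy":0,"dz":0,"wx":0,"wy":0,"wz":0},
    {"claw":0.022,"dx":0,"dy":0,"dz":0,"wx":0,"wy":0,"wz":0},
    {"claw":0.022,"dx":0,"dy":0,"dz":0,"wx":0,"wy":0,"wz":0}
  ]
}}

```text
t: 25.6
eef_pos: [0.582, -0.0093, 0.0552]
tool_rot: [-0.0, 1.0, 0.001, 0.0]
contact_force: [-1.5, 0.7, 5.2]
gripper_width: 0.397
grasp_force: 25.0
```

Call:
{"name": "drive_tool", "arguments": {
  "increments": [
    {"claw":0.022,"dx":0,"dy":0,"dz":-0.015,"wx":0,"wy":0,"wz":0},
    {"claw":0.022,"dx":0,"dy":0,"dz":-0.035,"wx":0,"wy":0,"wz":0},
    {"claw":0.022,"dx":0,"dy":0,"dz":-0.05,"wx":0,"wy":0,"wz":0},
    {"claw":0.022,"dx":0,"dy":0,"dz":-0.02,"wx":0,"wy":0,"wz":0},
    {"claw":0.022,"dx":-0.0028,"dy":-0.0192,"dz":0,"wx":0,"wy":0,"wz":0},
    {"claw":0.022,"dx":-0.0055,"dy":-0.0384,"dz":0,"wx":0,"wy":0,"wz":0},
    {"claw":0.022,"dx":-0.0055,"dy":-0.0384,"dz":0,"wx":0,"wy":0,"wz":0},
    {"claw":0.022,"dx":-0.0055,"dy":-0.0384,"dz":0,"wx":0,"wy":0,"wz":0},
    {"claw":0.022,"dx":-0.0055,"dy":-0.0384,"dz":0,"wx":0,"wy":0,"wz":0},
    {"claw":0.022,"dx":-0.0055,"dy":-0.0384,"dz":0,"wx":0,"wy":0,"wz":0},
    {"claw":0.022,"dx":-0.0055,"dy":-0.0384,"dz":0,"wx":0,"wy":0,"wz":0},
    {"claw":0.022,"dx":-0.0055,"dy":-0.0384,"dz":0,"wx":0,"wy":0,"wz":0},
    {"claw":0.022,"dx":-0.0028,"dy":-0.0192,"dz":0,"wx":0,"wy":0,"wz":0},
    {"claw":0.022,"dx":0,"dy":0,"dz":0.04,"wx":0,"wy":0,"wz":0},
    {"claw":0.022,"dx":0,"dy":0,"dz":0.045,"wx":0,"wy":0,"wz":0},
    {"claw":0.022,"dx":0,"dy":0,"dz":0.018,"wx":0,"wy":0,"wz":0},
    {"claw":0.022,"dx":0,"dy":0,"dz":0.008,"wx":0,"wy":0,"wz":0},
    {"claw":0.022,"dx":0,"dy":0,"dz":0.003,"wx":0,"wy":0,"wz":0},
    {"claw":0.022,"dx":0,"dy":0,"dz":0,"wx":0,"wy":0,"wz":0},
    {"claw":0.022,"dx":0,"dy":0,"dz":0,"wx":0,"wy":0,"wz":0}
  ]
}}

```text
t: 28.1
eef_pos: [0.538, 0.2981, 0.0619]
tool_rot: [-0.0, 1.0, 0.001, 0.001]
contact_force: [0.4, 0.0, -1.6]
gripper_width: 0.395
grasp_force: 25.2
```

```bash
python3 - <<'E'
from h import *
p,d=shot('side','s5')
cv2.imwrite('pics/s5z.png',cv2.resize(p[240:390,230:390,::-1],(640,600)))
E
```

```text
(no output)
```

View pics/s5z.png

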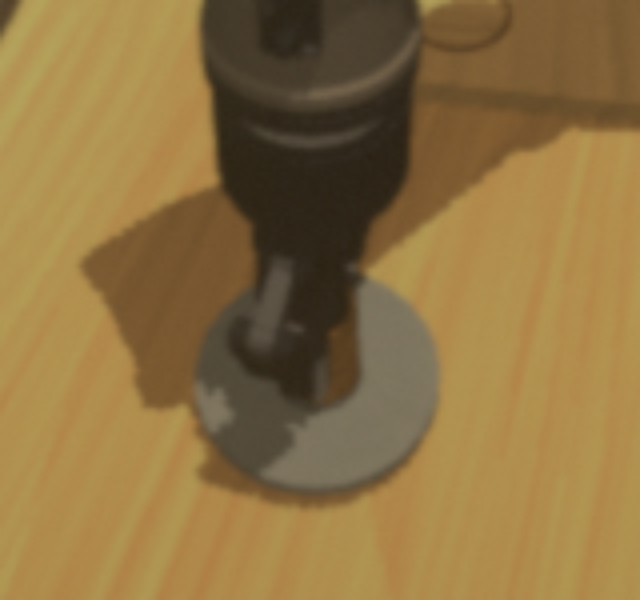

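The figure hangs over the ring, roughly centred. Lower it and release.

Call:
{"name": "drive_tool", "arguments": {
  "increments": [
    {"claw":0.022,"dx":0,"dy":0,"dz":0.0013,"wx":0,"wy":0,"wz":0},
    {"claw":0.022,"dx":0,"dy":0,"dz":0.001,"wx":0,"wy":0,"wz":0},
    {"claw":0.022,"dx":0,"dy":0,"dz":0,"wx":0,"wy":0,"wz":0},
    {"claw":0.037,"dx":0,"dy":0,"dz":0,"wx":0,"wy":0,"wz":0},
    {"claw":0.045,"dx":0,"dy":0,"dz":0,"wx":0,"wy":0,"wz":0},
    {"claw":0.062,"dx":0,"dy":0,"dz":0,"wx":0,"wy":0,"wz":0},
    {"claw":0.062,"dx":0,"dy":0,"dz":0,"wx":0,"wy":0,"wz":0},
    {"claw":0.062,"dx":0,"dy":0,"dz":-0.02,"wx":0,"wy":0,"wz":0},
    {"claw":0.062,"dx":0,"dy":0,"dz":-0.05,"wx":0,"wy":0,"wz":0},
    {"claw":0.062,"dx":0,"dy":0,"dz":-0.06,"wx":0,"wy":0,"wz":0},
    {"claw":0.062,"dx":0,"dy":0,"dz":-0.06,"wx":0,"wy":0,"wz":0},
    {"claw":0.062,"dx":0,"dy":0.05,"dz":0,"wx":0,"wy":0,"wz":0},
    {"claw":0.062,"dx":0,"dy":0.05,"dz":0,"wx":0,"wy":0,"wz":0},
    {"claw":0.062,"dx":0,"dy":0.05,"dz":0,"wx":0,"wy":0,"wz":0},
    {"claw":0.062,"dx":0,"dy":0.05,"dz":0,"wx":0,"wy":0,"wz":0},
    {"claw":0.062,"dx":0,"dy":0.05,"dz":0,"wx":0,"wy":0,"wz":0},
    {"claw":0.062,"dx":0,"dy":0,"dz":0,"wx":0,"wy":0,"wz":0},
    {"claw":0.062,"dx":0,"dy":0,"dz":0,"wx":0,"wy":0,"wz":0}
  ]
}}

```text
t: 30.4
eef_pos: [0.5377, 0.0486, 0.2496]
tool_rot: [-0.0, 1.0, 0.001, 0.001]
contact_force: [1.2, 0.7, 0.3]
gripper_width: 0.724
grasp_force: 0.0
```

```bash
python3 - <<'E'
from h import *
p,d=shot('side','s6');t,dt=shot('top','t6')
V,U=np.mgrid[0:400,0:640]
for n,dd,b in(('top',dt,(150,215,205,265)),('side',d,(280,345,270,365)),('top',dt,(150,215,205,265))):
    w=world(n,U,V,dd.astype(float))[b[2]:b[3],b[0]:b[1]].reshape(-1,3)
    for lo,hi in((.03,.06),(.062,.072),(.075,.11)):
        q=w[(w[:,2]>lo)&(w[:,2]<hi)]
        if len(q):print(n,lo,len(q),q.min(0).round(4),q.max(0).round(4),q.mean(0).round(4))
a=cv2.resize(p[240:390,230:390,::-1],(400,375));b=cv2.resize(t[190:340,140:300,::-1],(400,375))
cv2.imwrite('pics/s6z.png',np.hstack([a,b]))
E
```

```text
top 0.03 84 [0.5211 0.2792 0.03  ] [0.5539 0.3001 0.0595] [0.5338 0.2849 0.0449]
top 0.062 94 [0.5216 0.2804 0.062 ] [0.5541 0.3133 0.072 ] [0.5368 0.2918 0.0685]
top 0.075 77 [0.5211 0.2859 0.075 ] [0.5486 0.3053 0.1017] [0.5357 0.2951 0.0887]
side 0.03 188 [0.5189 0.2923 0.03  ] [0.5501 0.3153 0.0596] [0.5316 0.3099 0.0445]
side 0.062 135 [0.5199 0.2856 0.0621] [0.5535 0.3148 0.072 ] [0.5337 0.3059 0.0687]
side 0.075 92 [0.5184 0.2865 0.075 ] [0.544  0.3076 0.1001] [0.532  0.2988 0.0897]
top 0.03 84 [0.5211 0.2792 0.03  ] [0.5539 0.3001 0.0595] [0.5338 0.2849 0.0449]
top 0.062 94 [0.5216 0.2804 0.062 ] [0.5541 0.3133 0.072 ] [0.5368 0.2918 0.0685]
top 0.075 77 [0.5211 0.2859 0.075 ] [0.5486 0.3053 0.1017] [0.5357 0.2951 0.0887]
```

View pics/s6z.png

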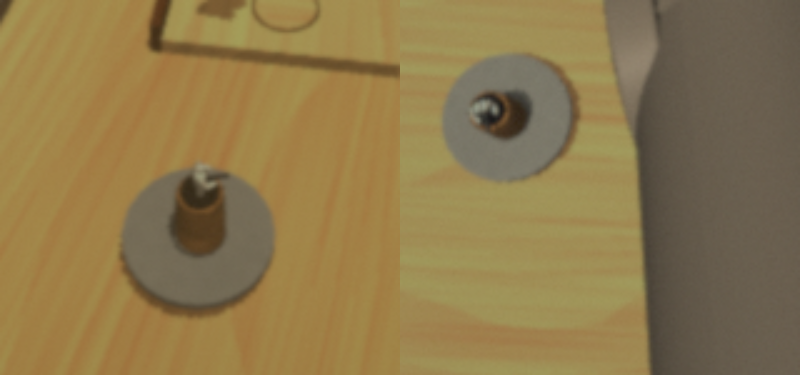

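The figure stands upright at about (0.5375, 0.297), within 1 mm of the turntable's centre. Now return the square bottle.

Call:
{"name": "drive_tool", "arguments": {
  "increments": [
    {"claw":0.06,"dx":-0.0068,"dy":0.0433,"dz":0,"wx":0,"wy":0,"wz":0},
    {"claw":0.06,"dx":-0.0068,"dy":0.0433,"dz":0,"wx":0,"wy":0,"wz":0},
    {"claw":0.06,"dx":-0.0068,"dy":0.0433,"dz":0,"wx":0,"wy":0,"wz":0},
    {"claw":0.06,"dx":-0.0068,"dy":0.0433,"dz":0,"wx":0,"wy":0,"wz":0},
    {"claw":0.06,"dx":-0.0068,"dy":0.0433,"dz":0,"wx":0,"wy":0,"wz":0},
    {"claw":0.06,"dx":-0.0068,"dy":0.0433,"dz":0,"wx":0,"wy":0,"wz":0},
    {"claw":0.06,"dx":-0.0068,"dy":0.0433,"dz":0,"wx":0,"wy":0,"wz":0},
    {"claw":0.06,"dx":-0.0068,"dy":0.0433,"dz":0,"wx":0,"wy":0,"wz":0},
    {"claw":0.06,"dx":0,"dy":0,"dz":0.05,"wx":0,"wy":0,"wz":0},
    {"claw":0.06,"dx":0,"dy":0,"dz":0.04,"wx":0,"wy":0,"wz":0},
    {"claw":0.06,"dx":0,"dy":0,"dz":0,"wx":0,"wy":0,"wz":0},
    {"claw":0.06,"dx":0,"dy":0,"dz":0,"wx":0,"wy":0,"wz":0}
  ],
  "newtons": 30
}}

```text
t: 32.0
eef_pos: [0.4851, -0.2983, 0.16]
tool_rot: [0.0, 1.0, 0.001, 0.001]
contact_force: [1.5, -0.7, -0.2]
gripper_width: 0.699
grasp_force: 0.0
```

Call:
{"name": "drive_tool", "arguments": {
  "increments": [
    {"claw":0.06,"dx":-0.001,"dy":0,"dz":0.03,"wx":0,"wy":0,"wz":0},
    {"claw":0.06,"dx":0,"dy":0,"dz":0.035,"wx":0,"wy":0,"wz":0},
    {"claw":0.06,"dx":0,"dy":0,"dz":0.02,"wx":0,"wy":0,"wz":0},
    {"claw":0.06,"dx":0,"dy":0,"dz":0.008,"wx":0,"wy":0,"wz":0},
    {"claw":0.06,"dx":0,"dy":0,"dz":0,"wx":0,"wy":0,"wz":0},
    {"claw":0.06,"dx":0,"dy":0,"dz":0,"wx":0,"wy":0,"wz":0},
    {"claw":0.054,"dx":0,"dy":0,"dz":0,"wx":0,"wy":0,"wz":0},
    {"claw":0.048,"dx":0,"dy":0,"dz":0,"wx":0,"wy":0,"wz":0},
    {"claw":0.044,"dx":0,"dy":0,"dz":0,"wx":0,"wy":0,"wz":0},
    {"claw":0.04,"dx":0,"dy":0,"dz":0,"wx":0,"wy":0,"wz":0},
    {"claw":0.036,"dx":0,"dy":0,"dz":0,"wx":0,"wy":0,"wz":0},
    {"claw":0.025,"dx":0,"dy":0,"dz":0,"wx":0,"wy":0,"wz":0},
    {"claw":0.025,"dx":0,"dy":0,"dz":0,"wx":0,"wy":0,"wz":0}
  ]
}}

```text
t: 33.62
eef_pos: [0.4828, -0.2987, 0.0656]
tool_rot: [0.0, 1.0, 0.001, 0.0]
contact_force: [-0.6, 0.9, 2.5]
gripper_width: 0.447
grasp_force: 29.5
```

Call:
{"name": "drive_tool", "arguments": {
  "increments": [
    {"claw":0.025,"dx":0,"dy":0,"dz":-0.015,"wx":0,"wy":0,"wz":0},
    {"claw":0.025,"dx":0,"dy":0,"dz":-0.04,"wx":0,"wy":0,"wz":0},
    {"claw":0.025,"dx":0,"dy":0,"dz":-0.05,"wx":0,"wy":0,"wz":0},
    {"claw":0.025,"dx":0,"dy":0,"dz":-0.05,"wx":0,"wy":0,"wz":0},
    {"claw":0.025,"dx":0.0033,"dy":-0.0221,"dz":0,"wx":0,"wy":0,"wz":0},
    {"claw":0.025,"dx":0.0066,"dy":-0.0442,"dz":0,"wx":0,"wy":0,"wz":0},
    {"claw":0.025,"dx":0.0066,"dy":-0.0442,"dz":0,"wx":0,"wy":0,"wz":0},
    {"claw":0.025,"dx":0.0066,"dy":-0.0442,"dz":0,"wx":0,"wy":0,"wz":0},
    {"claw":0.025,"dx":0.0066,"dy":-0.0442,"dz":0,"wx":0,"wy":0,"wz":0},
    {"claw":0.025,"dx":0.0066,"dy":-0.0442,"dz":0,"wx":0,"wy":0,"wz":0},
    {"claw":0.025,"dx":0.0066,"dy":-0.0442,"dz":0,"wx":0,"wy":0,"wz":0},
    {"claw":0.025,"dx":0.0066,"dy":-0.0442,"dz":0,"wx":0,"wy":0,"wz":0},
    {"claw":0.025,"dx":0.003,"dy":-0.0221,"dz":0,"wx":0,"wy":0,"wz":0},
    {"claw":0.025,"dx":0,"dy":0,"dz":0.04,"wx":0,"wy":0,"wz":0},
    {"claw":0.025,"dx":0,"dy":0,"dz":0.045,"wx":0,"wy":0,"wz":0},
    {"claw":0.025,"dx":0,"dy":0,"dz":0.03,"wx":0,"wy":0,"wz":0},
    {"claw":0.025,"dx":0,"dy":0,"dz":0.014,"wx":0,"wy":0,"wz":0},
    {"claw":0.025,"dx":0,"dy":0,"dz":0.007,"wx":0,"wy":0,"wz":0},
    {"claw":0.025,"dx":0,"dy":0,"dz":0,"wx":0,"wy":0,"wz":0},
    {"claw":0.025,"dx":0,"dy":0,"dz":0,"wx":0,"wy":0,"wz":0}
  ]
}}

```text
t: 36.12
eef_pos: [0.5355, 0.0551, 0.0856]
tool_rot: [-0.0, 1.0, 0.001, 0.001]
contact_force: [0.3, -0.1, -1.5]
gripper_width: 0.45
grasp_force: 29.7
```

Call:
{"name": "drive_tool", "arguments": {
  "increments": [
    {"claw":0.025,"dx":0,"dy":0,"dz":0.003,"wx":0,"wy":0,"wz":0},
    {"claw":0.025,"dx":0,"dy":0,"dz":0.0015,"wx":0,"wy":0,"wz":0},
    {"claw":0.025,"dx":0,"dy":0,"dz":0.001,"wx":0,"wy":0,"wz":0},
    {"claw":0.025,"dx":0,"dy":0,"dz":0,"wx":0,"wy":0,"wz":0},
    {"claw":0.04,"dx":0,"dy":0,"dz":0,"wx":0,"wy":0,"wz":0},
    {"claw":0.046,"dx":0,"dy":0,"dz":0,"wx":0,"wy":0,"wz":0},
    {"claw":0.062,"dx":0,"dy":0,"dz":0,"wx":0,"wy":0,"wz":0},
    {"claw":0.062,"dx":0,"dy":0,"dz":0,"wx":0,"wy":0,"wz":0},
    {"claw":0.062,"dx":0,"dy":0,"dz":-0.02,"wx":0,"wy":0,"wz":0},
    {"claw":0.062,"dx":0,"dy":0,"dz":-0.05,"wx":0,"wy":0,"wz":0},
    {"claw":0.062,"dx":0,"dy":0,"dz":-0.05,"wx":0,"wy":0,"wz":0},
    {"claw":0.062,"dx":0,"dy":0,"dz":-0.05,"wx":0,"wy":0,"wz":0},
    {"claw":0.062,"dx":0.0031,"dy":0.0519,"dz":0,"wx":0,"wy":0,"wz":0},
    {"claw":0.062,"dx":0.0031,"dy":0.0519,"dz":0,"wx":0,"wy":0,"wz":0},
    {"claw":0.062,"dx":0.0031,"dy":0.0519,"dz":0,"wx":0,"wy":0,"wz":0},
    {"claw":0.062,"dx":0.0031,"dy":0.0519,"dz":0,"wx":0,"wy":0,"wz":0},
    {"claw":0.062,"dx":0.0031,"dy":0.0519,"dz":0,"wx":0,"wy":0,"wz":0},
    {"claw":0.062,"dx":0.0031,"dy":0.0519,"dz":0,"wx":0,"wy":0,"wz":0},
    {"claw":0.062,"dx":0.0031,"dy":0.0519,"dz":0,"wx":0,"wy":0,"wz":0},
    {"claw":0.062,"dx":0,"dy":0,"dz":0,"wx":0,"wy":0,"wz":0}
  ]
}}

```text
t: 38.62
eef_pos: [0.5552, -0.314, 0.2485]
tool_rot: [0.001, 1.0, -0.003, -0.001]
contact_force: [0.1, 0.4, -0.2]
gripper_width: 0.731
grasp_force: 0.0
```

```bash
python3 - <<'E'
from h import *
p,d=shot('side','s7')
cv2.imwrite('pics/s7z.png',cv2.resize(p[80:280,270:450,::-1],(540,600)))
print(get_obs()['eef_pos'])
E
```

```text
[ 0.55596662 -0.31057967  0.24847432]
```

View pics/s7z.png

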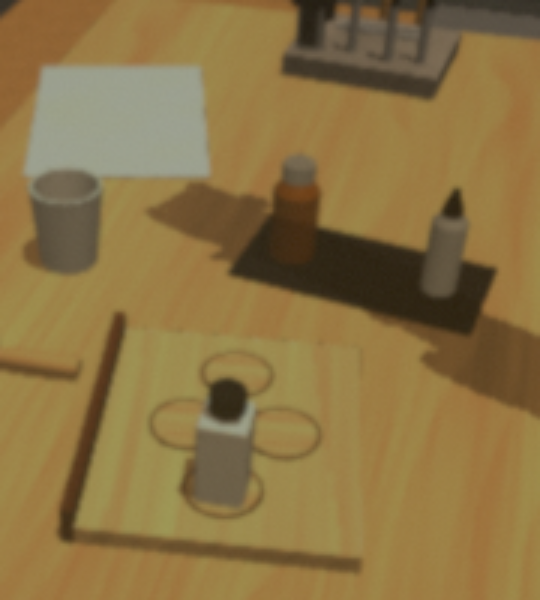

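The square is back, with its cap at crop (228,398) as at the start. Flask next.

Call:
{"name": "drive_tool", "arguments": {
  "increments": [
    {"claw":0.062,"dx":0,"dy":0,"dz":0.03,"wx":0,"wy":0,"wz":0},
    {"claw":0.062,"dx":0,"dy":0,"dz":0.045,"wx":0,"wy":0,"wz":0},
    {"claw":0.062,"dx":0,"dy":0,"dz":0.045,"wx":0,"wy":0,"wz":0},
    {"claw":0.062,"dx":0,"dy":0,"dz":0.035,"wx":0,"wy":0,"wz":0},
    {"claw":0.062,"dx":0,"dy":0,"dz":0.018,"wx":0,"wy":0,"wz":0},
    {"claw":0.062,"dx":0,"dy":0,"dz":0.007,"wx":0,"wy":0,"wz":0},
    {"claw":0.062,"dx":0,"dy":0,"dz":0,"wx":0,"wy":0,"wz":0},
    {"claw":0.062,"dx":0,"dy":0,"dz":0,"wx":0,"wy":0,"wz":0},
    {"claw":0.056,"dx":0,"dy":0,"dz":0,"wx":0,"wy":0,"wz":0},
    {"claw":0.052,"dx":0,"dy":0,"dz":0,"wx":0,"wy":0,"wz":0},
    {"claw":0.048,"dx":0,"dy":0,"dz":0,"wx":0,"wy":0,"wz":0},
    {"claw":0.044,"dx":0,"dy":0,"dz":0,"wx":0,"wy":0,"wz":0},
    {"claw":0.04,"dx":0,"dy":0,"dz":0,"wx":0,"wy":0,"wz":0},
    {"claw":0.03,"dx":0,"dy":0,"dz":0,"wx":0,"wy":0,"wz":0},
    {"claw":0.03,"dx":0,"dy":0,"dz":0,"wx":0,"wy":0,"wz":0}
  ],
  "newtons": 35
}}

```text
t: 40.55
eef_pos: [0.5571, -0.3083, 0.0694]
tool_rot: [0.0, 1.0, 0.001, 0.0]
contact_force: [0.1, 0.2, 5.7]
gripper_width: 0.529
grasp_force: 36.2
```

Call:
{"name": "drive_tool", "arguments": {
  "increments": [
    {"claw":0.03,"dx":0,"dy":0,"dz":-0.015,"wx":0,"wy":0,"wz":0},
    {"claw":0.03,"dx":0,"dy":0,"dz":-0.04,"wx":0,"wy":0,"wz":0},
    {"claw":0.03,"dx":0,"dy":0,"dz":-0.05,"wx":0,"wy":0,"wz":0},
    {"claw":0.03,"dx":0,"dy":0,"dz":-0.05,"wx":0,"wy":0,"wz":0},
    {"claw":0.03,"dx":0,"dy":-0.0225,"dz":0,"wx":0,"wy":0,"wz":0},
    {"claw":0.03,"dx":0.001,"dy":-0.0452,"dz":0,"wx":0,"wy":0,"wz":0},
    {"claw":0.03,"dx":0.001,"dy":-0.0452,"dz":0,"wx":0,"wy":0,"wz":0},
    {"claw":0.03,"dx":0.001,"dy":-0.0452,"dz":0,"wx":0,"wy":0,"wz":0},
    {"claw":0.03,"dx":0,"dy":-0.0452,"dz":0,"wx":0,"wy":0,"wz":0},
    {"claw":0.03,"dx":0,"dy":-0.0225,"dz":0,"wx":0,"wy":0,"wz":0},
    {"claw":0.03,"dx":0,"dy":0,"dz":0.04,"wx":0,"wy":0,"wz":0},
    {"claw":0.03,"dx":0,"dy":0,"dz":0.045,"wx":0,"wy":0,"wz":0},
    {"claw":0.03,"dx":0,"dy":0,"dz":0.03,"wx":0,"wy":0,"wz":0},
    {"claw":0.03,"dx":0,"dy":0,"dz":0.014,"wx":0,"wy":0,"wz":0},
    {"claw":0.03,"dx":0,"dy":0,"dz":0.008,"wx":0,"wy":0,"wz":0},
    {"claw":0.03,"dx":0,"dy":0,"dz":0,"wx":0,"wy":0,"wz":0},
    {"claw":0.03,"dx":0,"dy":0,"dz":0,"wx":0,"wy":0,"wz":0}
  ]
}}

```text
t: 42.68
eef_pos: [0.5604, -0.0825, 0.0881]
tool_rot: [0.0, 1.0, 0.001, 0.001]
contact_force: [-0.1, 0.0, -0.4]
gripper_width: 0.525
grasp_force: 36.1
```

Call:
{"name": "drive_tool", "arguments": {
  "increments": [
    {"claw":0.03,"dx":0,"dy":0,"dz":0.003,"wx":0,"wy":0,"wz":0},
    {"claw":0.03,"dx":0,"dy":0,"dz":0.0013,"wx":0,"wy":0,"wz":0},
    {"claw":0.03,"dx":0,"dy":0,"dz":0.0005,"wx":0,"wy":0,"wz":0},
    {"claw":0.03,"dx":0,"dy":0,"dz":0,"wx":0,"wy":0,"wz":0},
    {"claw":0.048,"dx":0,"dy":0,"dz":0,"wx":0,"wy":0,"wz":0},
    {"claw":0.055,"dx":0,"dy":0,"dz":0,"wx":0,"wy":0,"wz":0},
    {"claw":0.062,"dx":0,"dy":0,"dz":0,"wx":0,"wy":0,"wz":0},
    {"claw":0.062,"dx":0,"dy":0,"dz":0,"wx":0,"wy":0,"wz":0},
    {"claw":0.062,"dx":0,"dy":0,"dz":-0.02,"wx":0,"wy":0,"wz":0},
    {"claw":0.062,"dx":0,"dy":0,"dz":-0.05,"wx":0,"wy":0,"wz":0},
    {"claw":0.062,"dx":0,"dy":0,"dz":-0.05,"wx":0,"wy":0,"wz":0},
    {"claw":0.062,"dx":0,"dy":0,"dz":-0.05,"wx":0,"wy":0,"wz":0},
    {"claw":0.06,"dx":-0.0302,"dy":0.0411,"dz":0,"wx":0,"wy":0,"wz":0},
    {"claw":0.06,"dx":-0.0302,"dy":0.0411,"dz":0,"wx":0,"wy":0,"wz":0},
    {"claw":0.06,"dx":-0.0302,"dy":0.0411,"dz":0,"wx":0,"wy":0,"wz":0},
    {"claw":0.06,"dx":-0.0302,"dy":0.0411,"dz":0,"wx":0,"wy":0,"wz":0},
    {"claw":0.06,"dx":-0.0302,"dy":0.0411,"dz":0,"wx":0,"wy":0,"wz":0},
    {"claw":0.06,"dx":0,"dy":0,"dz":0,"wx":0,"wy":0,"wz":0},
    {"claw":0.06,"dx":0,"dy":0,"dz":0,"wx":0,"wy":0,"wz":0}
  ],
  "newtons": 25
}}

```text
t: 45.05
eef_pos: [0.4092, -0.2877, 0.2522]
tool_rot: [-0.0, 1.0, 0.001, 0.0]
contact_force: [0.1, 0.2, -0.3]
gripper_width: 0.707
grasp_force: 0.0
```

Down to z 0.0712 on the dropper.

Call:
{"name": "drive_tool", "arguments": {
  "increments": [
    {"claw":0.06,"dx":0,"dy":0,"dz":0.03,"wx":0,"wy":0,"wz":0},
    {"claw":0.06,"dx":0,"dy":0,"dz":0.045,"wx":0,"wy":0,"wz":0},
    {"claw":0.06,"dx":0,"dy":0,"dz":0.045,"wx":0,"wy":0,"wz":0},
    {"claw":0.06,"dx":0,"dy":0,"dz":0.035,"wx":0,"wy":0,"wz":0},
    {"claw":0.06,"dx":0,"dy":0,"dz":0.018,"wx":0,"wy":0,"wz":0},
    {"claw":0.06,"dx":0,"dy":0,"dz":0.008,"wx":0,"wy":0,"wz":0},
    {"claw":0.06,"dx":0,"dy":0,"dz":0,"wx":0,"wy":0,"wz":0},
    {"claw":0.06,"dx":0,"dy":0,"dz":0,"wx":0,"wy":0,"wz":0},
    {"claw":0.05,"dx":0,"dy":0,"dz":0,"wx":0,"wy":0,"wz":0},
    {"claw":0.045,"dx":0,"dy":0,"dz":0,"wx":0,"wy":0,"wz":0},
    {"claw":0.04,"dx":0,"dy":0,"dz":0,"wx":0,"wy":0,"wz":0},
    {"claw":0.036,"dx":0,"dy":0,"dz":0,"wx":0,"wy":0,"wz":0},
    {"claw":0.032,"dx":0,"dy":0,"dz":0,"wx":0,"wy":0,"wz":0},
    {"claw":0.026,"dx":0,"dy":0,"dz":0,"wx":0,"wy":0,"wz":0},
    {"claw":0.02,"dx":0,"dy":0,"dz":0,"wx":0,"wy":0,"wz":0},
    {"claw":0.02,"dx":0,"dy":0,"dz":0,"wx":0,"wy":0,"wz":0}
  ],
  "newtons": 25
}}

```text
t: 47.05
eef_pos: [0.409, -0.2883, 0.0714]
tool_rot: [0.0, 1.0, 0.001, 0.0]
contact_force: [-0.1, 0.6, 4.7]
gripper_width: 0.385
grasp_force: 25.3
```

Call:
{"name": "drive_tool", "arguments": {
  "increments": [
    {"claw":0.02,"dx":0,"dy":0,"dz":-0.015,"wx":0,"wy":0,"wz":0},
    {"claw":0.02,"dx":0,"dy":0,"dz":-0.04,"wx":0,"wy":0,"wz":0},
    {"claw":0.02,"dx":0,"dy":0,"dz":-0.05,"wx":0,"wy":0,"wz":0},
    {"claw":0.02,"dx":0,"dy":0,"dz":-0.06,"wx":0,"wy":0,"wz":0},
    {"claw":0.02,"dx":0.008,"dy":-0.0222,"dz":0,"wx":0,"wy":0,"wz":0},
    {"claw":0.02,"dx":0.0163,"dy":-0.0445,"dz":0,"wx":0,"wy":0,"wz":0},
    {"claw":0.02,"dx":0.0163,"dy":-0.0445,"dz":0,"wx":0,"wy":0,"wz":0},
    {"claw":0.02,"dx":0.0163,"dy":-0.0445,"dz":0,"wx":0,"wy":0,"wz":0},
    {"claw":0.02,"dx":0.0163,"dy":-0.0445,"dz":0,"wx":0,"wy":0,"wz":0},
    {"claw":0.02,"dx":0.0163,"dy":-0.0445,"dz":0,"wx":0,"wy":0,"wz":0},
    {"claw":0.02,"dx":0.008,"dy":-0.0222,"dz":0,"wx":0,"wy":0,"wz":0},
    {"claw":0.02,"dx":0,"dy":0,"dz":0.02,"wx":0,"wy":0,"wz":0},
    {"claw":0.02,"dx":0,"dy":0,"dz":0.04,"wx":0,"wy":0,"wz":0},
    {"claw":0.02,"dx":0,"dy":0,"dz":0.04,"wx":0,"wy":0,"wz":0},
    {"claw":0.02,"dx":0,"dy":0,"dz":0.03,"wx":0,"wy":0,"wz":0},
    {"claw":0.02,"dx":0,"dy":0,"dz":0.01,"wx":0,"wy":0,"wz":0},
    {"claw":0.02,"dx":0,"dy":0,"dz":0.007,"wx":0,"wy":0,"wz":0},
    {"claw":0.02,"dx":0,"dy":0,"dz":0,"wx":0,"wy":0,"wz":0},
    {"claw":0.02,"dx":0,"dy":0,"dz":0,"wx":0,"wy":0,"wz":0}
  ]
}}

```text
t: 49.42
eef_pos: [0.5067, -0.0211, 0.0902]
tool_rot: [-0.0, 1.0, 0.001, 0.001]
contact_force: [-0.0, -0.5, -0.7]
gripper_width: 0.387
grasp_force: 25.1
```

Lower by 4.8 mm, release, rise and back off towards the robot's right.

Call:
{"name": "drive_tool", "arguments": {
  "increments": [
    {"claw":0.02,"dx":0,"dy":0,"dz":0.003,"wx":0,"wy":0,"wz":0},
    {"claw":0.02,"dx":0,"dy":0,"dz":0.0013,"wx":0,"wy":0,"wz":0},
    {"claw":0.02,"dx":0,"dy":0,"dz":0.0005,"wx":0,"wy":0,"wz":0},
    {"claw":0.02,"dx":0,"dy":0,"dz":0,"wx":0,"wy":0,"wz":0},
    {"claw":0.036,"dx":0,"dy":0,"dz":0,"wx":0,"wy":0,"wz":0},
    {"claw":0.043,"dx":0,"dy":0,"dz":0,"wx":0,"wy":0,"wz":0},
    {"claw":0.053,"dx":0,"dy":0,"dz":0,"wx":0,"wy":0,"wz":0},
    {"claw":0.053,"dx":0,"dy":0,"dz":0,"wx":0,"wy":0,"wz":0},
    {"claw":0.053,"dx":0,"dy":0,"dz":-0.02,"wx":0,"wy":0,"wz":0},
    {"claw":0.053,"dx":0,"dy":0,"dz":-0.05,"wx":0,"wy":0,"wz":0},
    {"claw":0.053,"dx":0,"dy":0,"dz":-0.05,"wx":0,"wy":0,"wz":0},
    {"claw":0.053,"dx":0,"dy":0,"dz":-0.05,"wx":0,"wy":0,"wz":0},
    {"claw":0.053,"dx":-0.01,"dy":0.05,"dz":0,"wx":0,"wy":0,"wz":0},
    {"claw":0.053,"dx":-0.01,"dy":0.05,"dz":0,"wx":0,"wy":0,"wz":0},
    {"claw":0.053,"dx":-0.01,"dy":0.05,"dz":0,"wx":0,"wy":0,"wz":0},
    {"claw":0.053,"dx":-0.01,"dy":0.05,"dz":0,"wx":0,"wy":0,"wz":0},
    {"claw":0.053,"dx":-0.01,"dy":0.05,"dz":0,"wx":0,"wy":0,"wz":0},
    {"claw":0.053,"dx":0,"dy":0.05,"dz":0,"wx":0,"wy":0,"wz":0},
    {"claw":0.053,"dx":0,"dy":0,"dz":0,"wx":0,"wy":0,"wz":0},
    {"claw":0.053,"dx":0,"dy":0,"dz":0,"wx":0,"wy":0,"wz":0}
  ]
}}

```text
t: 51.92
eef_pos: [0.4564, -0.3205, 0.2541]
tool_rot: [-0.0, 1.0, 0.001, -0.0]
contact_force: [-0.0, 0.1, -1.0]
gripper_width: 0.624
grasp_force: 0.0
```

```bash
cat > f.py <<'E'
from h import *
V,U=np.mgrid[0:400,0:640]
for k in('top0','tf'):
    if k=='tf':t,d=shot('top','tf')
    else:
        z=np.load('pics/top0.npz');t,d=z['p'],z['d']
    w=world('top',U,V,d.astype(float))
    for n,b in dict(square=(280,310,226,256),dropper=(322,345,246,272),flask=(350,378,218,250),figure=(155,210,210,260)).items():
        q=w[b[2]:b[3],b[0]:b[1]].reshape(-1,3);q=q[(q[:,2]>.03)&(q[:,2]<.2)];a=q[q[:,2]>np.percentile(q[:,2],99)-.008] if len(q) else q
        print(k,n,a.mean(0).round(4) if len(a) else None)
s,_=shot('side','sf')
cv2.imwrite('pics/fz.png',np.hstack([cv2.resize(s[140:380,240:420,::-1],(400,533)),cv2.resize(t[120:300,150:290+0,::-1],(400,533)) if 0 else cv2.resize(t[150:310,250:400,::-1],(400,533))]))
E
python3 f.py
```

```text
top0 square [0.5376 0.0557 0.1161]
top0 dropper [ 0.5074 -0.0218  0.1245]
top0 flask [ 0.5598 -0.0818  0.1199]
top0 figure None
tf square [0.5374 0.0551 0.1161]
tf dropper [ 0.5071 -0.0211  0.123 ]
tf flask [ 0.5606 -0.0818  0.1201]
tf figure [0.5372 0.2968 0.095 ]
```

View pics/fz.png

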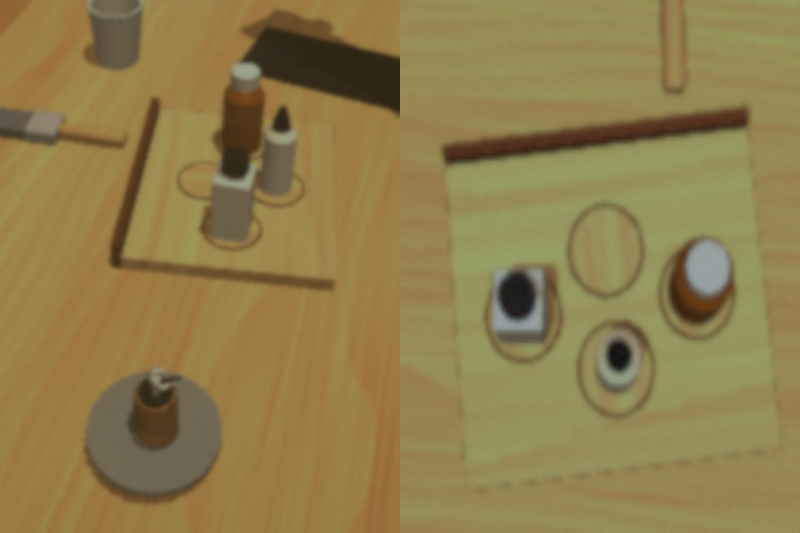

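All three bottles are back within about 1 mm and upright, the figure is centred on the turntable, and the gripper is clear.

```bash
python3 -c "
from station import *
print(hand_in())"
```

```text
the job is handed in; nothing more can be done
None
```

The job is handed in at about 52 s: the figure stands centred on the turntable and all three bottles are upright on the rack, each measured within about 1 mm of where it started; the judge's verdict was not shown.

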